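# Crate the seed sample tins from the slanted rack

### The arm

A 6-joint arm with a two-finger parallel gripper is mounted at the origin on the work surface. World frame = base frame: x ahead of the robot, y to its left, z up, the work surface at z = 0. Lengths are in m, angles in rad, forces in N, time in s.
With the tool pointing down it reaches from about 0.35 to 0.875 m from the base axis. Payload 4.2 kg.
Tool frame: the origin (TCP) lies midway between the tips of the shut fingers; the grasp point (between the pads) lies 19 mm behind it; z points along the fingers, y is the line along which they close (so a half turn about z gives the same grasp; the last joint's range is limited). The gripper opens to 87 mm and grips with 3 to 60 N. Pads are 19 mm wide; open, the fingers measure 117 mm over their backs; the gripper's body (75 mm by 190 mm) begins 51 mm behind the grasp point.
Start: joints at [1.576, 0.385, 0.008, 0, -1.194, -0.259], TCP at [0.157, 0.605, 0.223] pointing down, gripper open.
Joint ranges: [-3.14, 3.14], [-1.21, 2.06], [-1.07, 1.41], [-3.16, 2.05], [-2.99, -0.16], [-3.1, 3.1]. Speed limits (rad/s): [2.79, 2.79, 3.14, 3.14, 3.14, 3.14].

### API

Orientations are given as a rotation vector (axis times angle).
In Python, from bench import arm, viewer gives the robot as it stands.
- The arm moves only by the tool jog_arm, never from a script. Its argument "increments" is a list of rows, each a list of 5 numbers: the shift along the tool's x, y, z in mm, then the turn about the tool's z in rad, then the opening, from -1 (shut) to 1 (fully open). A call has 1 to 5 rows; each row shifts and turns the commanded pose from where the row before left it, along the tool's axes as they then stand; what a row does not reach is not made up. A row lasts 1/12 s, in which the tool goes at most 41.7 mm and 7.16 degrees, less where a joint would pass 70% of its speed; a pose out of reach is approached as far as the arm can. A call with a gripper value outside its range is refused whole. The fingers move at their own pace and stop on an object; "grip_force" is the grip in N (left out, the last holds). Time passes only in rows, so rows that do not move let the fingers close. It gives the time, the measured TCP pose, the force, the opening and the grip force at its end, in the units of the state.
- arm.sense(): the state, without advancing time (a new reading comes with each control period).
- viewer.snapshot(name): name is "scene" or "top" or "wrist"; returns the picture (420x560x3 uint8, red, green, blue); there is no depth.
- viewer.camera_model(name): a dict with "vertical_fov" (degrees; the focal length in pixels is half the picture's height over the tangent of half this angle, whatever the lens; pixels are square), "cx", "cy" (the principal point, pixels), "k1" (the pictures are not rectified: a ray, as slopes to the right and down, at radius r is drawn at 1 + k1 r^2 times it, then the intrinsics apply), "pose" (4x4, takes a point from camera to world coordinates); the wrist camera has in their place "T_tool_cam" (4x4, takes a point from camera to tool coordinates, whose origin is the TCP and whose axes are the flange's). Camera axes: x right, y down, z forward; pixel columns grow to the right and rows downward; lengths in m; the calibration is good to about 2 mm. A picture is of the moment at which its call begins: read the wrist's pose just before it. camera_model takes no time and is no camera call.
- arm.finish_job(): hands the job in; it is judged then, once.
The state is a dict: "time_s": time; "joint_pos": joint angles; "qd": joint speeds; "effort": joint torques, N m; "tcp_pos": TCP position; "ee_rot": TCP orientation; "wrist_force": force on the tool from outside, world axes, zero at the start; "ft_torque": the same for the moment, N m; "opening": opening from 0.0 (shut) to 1.0 (fully open); "finger_force": force on a finger pad.
Only numpy, scipy, OpenCV 4.12 (cv2) and the standard library are available. Lean on these libraries where they do the work, as an engineer would, in place of code of your own. Each camera call takes 0.05 s, during which the arm holds its last target. There are 200 camera calls.

### The job

Move the three seed sample tins from the slanted rack into the divided crate, one upright in each cell, lid up, with the square tin in the middle cell and a round tin on each side of it. Each cell has a foam pad of unknown height at the bottom: feel for it and set every tin down on it gently, neither dropping it nor ramming it down. Leave the germination boxes and the white jar where they are.

Things in the scene. Friction and masses are not known exactly. Their poses are not given: they have to be found in the camera images.
- tin_a: Round metal tin, body 50 mm across, lid 52 mm across and 22 mm high. Origin: centre of the underside; its z axis runs along the tin to the lid. 125 mm tall overall; it starts in one of the rack's pockets, leaning, foot down and lid up. About 0.17 to 0.34 kg.
- tin_b: Round metal tin, the same as tin_a. Origin: centre of the underside; its z axis runs along the tin to the lid. 125 mm tall overall; it starts in one of the rack's pockets, leaning, foot down and lid up. About 0.17 to 0.34 kg.
- tin_square: Square metal tin, body 50 x 50 mm (edges slightly rounded), lid 52 x 52 mm and 22 mm high. Origin: centre of the underside; its z axis runs along the tin to the lid. 125 mm tall overall; it starts in one of the rack's pockets, leaning, foot down and lid up. About 0.17 to 0.34 kg. Its flat sides face along its x and y axes.
- rack: Fixed plywood rack: three square pockets at y = -110, 0, 110 mm along its y axis, leaning 28 degrees from vertical, mouths towards its -x. Pockets 54 mm square inside, 75 mm deep, walls 4 mm; the top 50 mm of a tin stands out along the slope. Mid pocket floor: x = 0, 32 mm above the table. Base plate 105 x 300 x 10 mm. Origin: on the table, in the middle.
- crate: Fixed wooden crate, 200 (x) x 70 (y) x 80 mm high, floor and walls 5 mm thick, full-height dividers, a row of three cells along its x axis, each 60 x 60 mm inside, 65 mm apart. In each cell lies a soft grey foam pad whose top is 10 to 40 mm above the crate's floor, different per cell, not measured; it gives 1 mm per 3.5 N, 6 mm at most. Origin: centre of the underside.
- cell0 (a point): Centre of the end cell at the crate's -x end, on the upper face of the crate's floor, which is 5 mm above the table (below the pad). Axes as the crate's.
- cell1 (a point): The same point of the middle cell.
- cell2 (a point): The same point of the end cell at the crate's +x end.
- box1: Bystander: clear plastic germination box with a blue blotter, 110 x 110 x 34 mm, open on top. Origin: centre of the underside.
- jar: Bystander: white plastic jar, 64 mm across, 100 mm high. Origin: centre of the underside.
Things that resemble listed ones, but are neither listed nor needed, are in the scene too. What is shaped like the tin_square but blue, turquoise or yellow is not meant.

How it is judged:
At the end, for the whole second after the job is handed in: The square tin stands in the middle cell and one round tin in each end cell: each tin's underside centre within 12 mm (horizontally) of its cell's centre and less than 48 mm above the crate's floor, its axis within 0.1 rad of vertical, slower than 0.02 m/s (horizontal distance between tin_square and cell1 below 0.012 m and z of tin_square in the frame of cell1 between -0.004 and 0.048 m and (((horizontal distance between tin_a and cell0 below 0.012 m and z of tin_a in the frame of cell0 between -0.004 and 0.048 m) and (horizontal distance between tin_b and cell2 below 0.012 m and z of tin_b in the frame of cell2 between -0.004 and 0.048 m)) or ((horizontal distance between tin_b and cell0 below 0.012 m and z of tin_b in the frame of cell0 between -0.004 and 0.048 m) and (horizontal distance between tin_a and cell2 below 0.012 m and z of tin_a in the frame of cell2 between -0.004 and 0.048 m))) and angle between each of tin_a, tin_square, tin_b's own z axis and vertical below 0.1 rad and linear speed of each of tin_a, tin_square, tin_b below 0.02 m/s); the robot touches nothing.
It fails at once if a tin is dropped or knocked: it moves faster than 0.25 m/s while the fingers do not hold it ((contact force between tin_a and the fingers below 0.05 N and linear speed of tin_a above 0.25 m/s) or (contact force between tin_square and the fingers below 0.05 N and linear speed of tin_square above 0.25 m/s) or (contact force between tin_b and the fingers below 0.05 N and linear speed of tin_b above 0.25 m/s)).
It fails at once if a tin is pressed against the crate or a pad in it with more than 25 N (contact force between any of tin_a, tin_square, tin_b and crate above 25 N).
It fails at once if a germination box or the white jar is moved more than 30 mm (distance of any of box1, jar from where it was at the start of the episode above 0.03 m).
It also fails if it takes over 72 s, if anything falls off the work surface, if the arm or the gripper's body presses on something with over 40 N, if the wrist force passes 120 N, or if a joint passes its speed limit or range.

## Working session

There is one attempt and no reset: what is moved stays moved. The work goes in short steps, Python scripts to look and compute and a tool call to move; the robot and the scene stay as the last step left them, time stands still between calls to the robot, and variables do not carry over. Pictures are saved under pics/ and viewed, at most 10 in all, crops included, and the job is handed in when it is done.

Besides the shell and the picture viewer there is one more tool, called after "Request:" by a JSON object that holds its "api" and its "payload", one argument or row to a line. jog_arm: Moves the arm, as the interface text tells. Its arguments: {"type":"object","properties":{"increments":{"type":"array"},"grip_force":{"type":"number"}},"required":["increments"]}

```bash
ls; mkdir -p pics
cat > h.py <<'E'
import numpy as np, cv2
from scipy.spatial.transform import Rotation as R
from bench import arm, viewer
def snap(n, f):
    s=arm.sense(); im=viewer.snapshot(n); cv2.imwrite(f'pics/{f}.png', im[:,:,::-1]); return s,im
def cam(n, s=None):
    m=viewer.camera_model(n)
    if 'pose' in m: P=np.array(m['pose'])
    else:
        T=np.eye(4); T[:3,:3]=R.from_rotvec(s['ee_rot']).as_matrix(); T[:3,3]=s['tcp_pos']; P=T@np.array(m['T_tool_cam'])
    f=210/np.tan(np.radians(m['vertical_fov'])/2)
    return dict(P=P,K=np.array([[f,0,m['cx']],[0,f,m['cy']],[0,0,1.]]),k1=m['k1'])
def ray(c,px):
    px=np.atleast_2d(px).astype(float)
    u=cv2.undistortPoints(px.reshape(-1,1,2),c['K'],np.array([c['k1'],0,0,0,0.])).reshape(-1,2)
    d=np.c_[u,np.ones(len(u))]@c['P'][:3,:3].T
    return c['P'][:3,3],d
def onz(c,px,z):
    o,d=ray(c,px); return o+d*((z-o[2])/d[:,2])[:,None]
def tri(c1,p1,c2,p2):
    o1,d1=ray(c1,p1);o2,d2=ray(c2,p2);d1=d1[0];d2=d2[0]
    A=np.c_[d1,-d2]; t=np.linalg.lstsq(A,o2-o1,rcond=None)[0]
    a=o1+d1*t[0];b=o2+d2*t[1]; return (a+b)/2,np.linalg.norm(a-b)
def proj(c,X):
    Ti=np.linalg.inv(c['P']); rv=cv2.Rodrigues(Ti[:3,:3])[0]
    return cv2.projectPoints(np.atleast_2d(X).astype(float),rv,Ti[:3,3],c['K'],np.array([c['k1'],0,0,0,0.]))[0].reshape(-1,2)
E
python3 - <<'E'
from h import *
ims=[]
for n in ['scene','top','wrist']:
    s,im=snap(n,n+'0'); 
    c=cam(n,s); print(n,c['P'].round(3).tolist(),c['K'][0,0].round(1),c['K'][:2,2],c['k1'])
print(arm.sense())
E
```

```text
pics
scene [[-0.184, 0.735, -0.653, 1.165], [0.983, 0.137, -0.122, 0.201], [-0.0, -0.665, -0.747, 0.795], [0.0, 0.0, 0.0, 1.0]] 443.6 [279.24183575 207.62106258] -0.11704470042631746
top [[-0.013, -0.996, 0.083, 0.438], [-0.999, 0.01, -0.037, 0.105], [0.036, -0.083, -0.996, 1.09], [0.0, 0.0, 0.0, 1.0]] 391.8 [276.57951786 206.25807595] -0.08655739605725396
wrist [[-0.251, -0.935, -0.25, 0.225], [-0.968, 0.243, 0.063, 0.586], [0.002, 0.258, -0.966, 0.384], [0.0, 0.0, 0.0, 1.0]] 351.9 [279.44906454 203.86663698] -0.010570868323294279
{'time_s': 0.15, 'joint_pos': array([ 1.57561593e+00,  3.85385474e-01,  6.97526641e-03, -3.06998654e-04,
       -1.19398530e+00, -2.58586916e-01]), 'qd': array([-0.00030515, -0.00299728,  0.00452093,  0.00311992,  0.00103188,
       -0.00017883]), 'effort': array([-6.22027146e-04, -3.91052413e+01,  1.87587905e+01,  4.22237769e+00,
        1.23735209e-02, -1.39332878e-04]), 'tcp_pos': array([0.15680056, 0.60456866, 0.22172812]), 'ee_rot': array([ 3.11470533e+00, -3.97518968e-01, -1.14436689e-04]), 'wrist_force': array([-0.30926651,  0.1285621 , -0.23800166]), 'ft_torque': array([-0.00889091,  0.03414902, -0.018132  ]), 'finger_force': 0.0, 'opening': 1.000560149645038}
```

View pics/scene0.png

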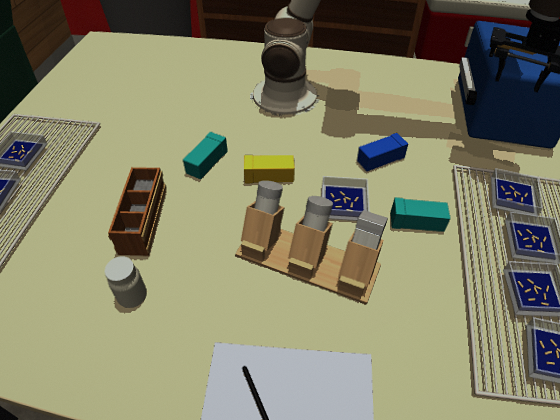

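View pics/top0.png

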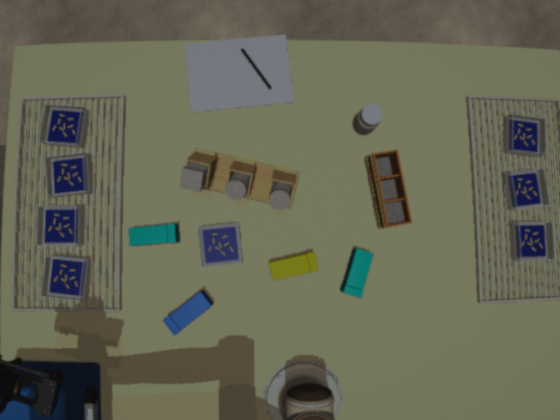

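Run:
```python
from h import *
t=cam('top'); s=cam('scene')
print('lids tri', [tuple(np.round(x,3) if not np.isscalar(x) else round(x,4) for x in tri(t,a,s,b)) for a,b in [((194,179),(373,220)),((237,189),(320,203)),((281,199),(270,186))]])
print('crate', onz(t,[(372,154),(398,150),(411,223),(384,228)],.08).round(3).tolist(), onz(t,[390,188],.08).round(3))
print('jar',onz(t,[370,117],.1).round(3),'box',onz(t,[221,244],.03).round(3))
print('blocks',onz(t,[(153,235),(293,266),(357,272),(188,312)],.04).round(3).tolist())
st=arm.sense(); w=cam('wrist',st); m=R.from_rotvec(st['ee_rot']).as_matrix(); print(m.round(3).tolist()); print(np.round(viewer.camera_model('wrist')['T_tool_cam'],3).tolist())
```

```text
lids tri [(array([0.586, 0.275, 0.134]), np.float64(0.0075)), (array([0.56 , 0.169, 0.133]), np.float64(0.0053)), (array([0.534, 0.061, 0.136]), np.float64(0.0049))]
crate [[0.658, -0.188, 0.08], [0.669, -0.26, 0.08], [0.473, -0.287, 0.08], [0.461, -0.213, 0.08]] [[ 0.567 -0.234  0.08 ]]
jar [[ 0.753 -0.181  0.1  ]] box [[0.425 0.216 0.03 ]]
blocks [[0.451, 0.397, 0.04], [0.364, 0.024, 0.04], [0.345, -0.148, 0.04], [0.247, 0.304, 0.04]]
[[0.968, -0.251, -0.0], [-0.251, -0.968, -0.002], [0.0, 0.002, -1.0]]
[[0.0, -0.966, -0.258, 0.07], [1.0, 0.0, 0.0, 0.001], [0.0, -0.258, 0.966, -0.162], [0.0, 0.0, 0.0, 1.0]]
```

Request:
{"api": "jog_arm", "payload": {
  "increments": [
    [33,21.5,-8,0,1],
    [33,21.5,-8,0,1],
    [33,21.5,-8,0,1],
    [33,21.5,-8,0,1],
    [33,21.5,-8,0,1]
  ],
  "grip_force": 8
}}

```text
time_s: 0.57
tcp_pos: [0.2903, 0.4578, 0.2627]
ee_rot: [3.116, -0.396, -0.0]
wrist_force: [0.8, -0.3, -0.7]
opening: 1.0
finger_force: 0.0
```

Request:
{"api": "jog_arm", "payload": {
  "increments": [
    [33,21.5,-7,0,1],
    [33,21.5,-7,0,1],
    [33,21.5,-7,0,1],
    [33,21.5,-7,0,1],
    [33,21.5,-7,0,1]
  ]
}}

```text
time_s: 0.98
tcp_pos: [0.4231, 0.3122, 0.2979]
ee_rot: [-3.116, 0.397, 0.0]
wrist_force: [1.1, 0.7, -0.3]
opening: 1.0
finger_force: 0.0
```

Request:
{"api": "jog_arm", "payload": {
  "increments": [
    [33,21.5,-5,0,1],
    [33,21.5,-5,0,1],
    [33,21.5,-5,0,1],
    [33,21.5,-5,0,1],
    [0,0,0,0,1]
  ]
}}

```text
time_s: 1.4
tcp_pos: [0.532, 0.1932, 0.3179]
ee_rot: [3.114, -0.408, 0.002]
wrist_force: [0.5, 1.0, 0.8]
opening: 1.003
finger_force: 0.0
```

Run:
```python
from h import *; import pickle
s,im=snap('wrist','w1'); pickle.dump(s,open('w1.pkl','wb')); print(s['tcp_pos'],s['ee_rot'],s['time_s'])
```

```text
[0.53201013 0.1932061  0.31785705] [ 3.11401859e+00 -4.07981019e-01  2.37672584e-03] 1.4
```

View pics/w1.png

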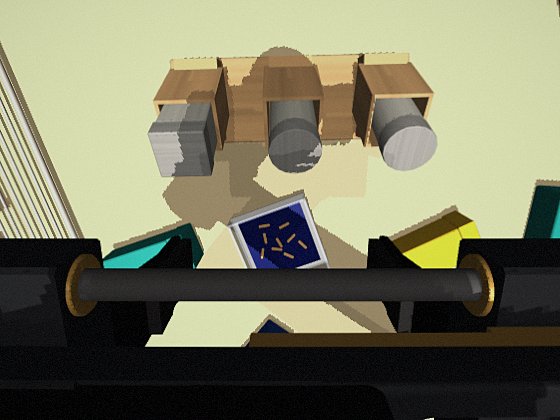

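Request:
{"api": "jog_arm", "payload": {
  "increments": [
    [8,35,0,0,1],
    [8,35,0,0,1],
    [8,35,0,0,1],
    [0,0,0,0,1],
    [0,0,0,0,1]
  ]
}}

```text
time_s: 1.87
tcp_pos: [0.5247, 0.0892, 0.3176]
ee_rot: [-3.116, 0.4, 0.0]
wrist_force: [0.0, -0.1, -0.6]
opening: 1.002
finger_force: 0.0
```

Run:
```python
from h import *; import pickle
s,im=snap('wrist','w2'); pickle.dump(s,open('w2.pkl','wb')); print(s['tcp_pos'],s['ee_rot'],s['time_s'])
a=cv2.imread('pics/w1.png')[45:185,140:460]; 
b=cv2.imread('pics/w2.png')[70:210,20:340]
o=np.vstack([cv2.resize(x,None,fx=2.1,fy=2.1,interpolation=cv2.INTER_CUBIC) for x in (a,b)])
cv2.imwrite('pics/cmp1.png',cv2.convertScaleAbs(o,alpha=1.2)); print(o.shape)
```

```text
[0.52473329 0.08918174 0.31758381] [-3.11565178e+00  4.00121666e-01  2.51691550e-04] 1.8667
(588, 672, 3)
```

View pics/cmp1.png

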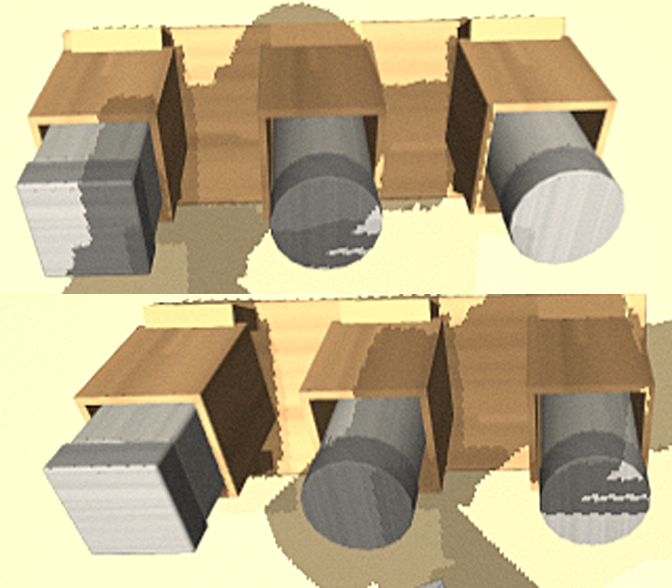

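Run:
```python
from h import *; import pickle
s1,s2=[pickle.load(open(f'w{i}.pkl','rb')) for i in (1,2)]
c1,c2=cam('wrist',s1),cam('wrist',s2)
f1=lambda p:(p[0]/2.1+140,p[1]/2.1+45); f2=lambda p:(p[0]/2.1+20,(p[1]-294)/2.1+70)
pts=dict(sq=((88,228),(126,509.5)),mid=((326.5,222),(359,505)),rt=((567,217),(595,500)),
 lipR0=((490,105),(528,390)),lipR1=((617,100),(653,388)),lipM0=((260,112),(302,392)),lipM1=((385,112),(428,390)),lipS0=((30,115),(77,398)),lipS1=((160,118),(200,394)))
X={}
for k,(a,b) in pts.items():
    x,e=tri(c1,f1(a),c2,f2(b)); X[k]=x; print(k,x.round(4),round(e*1e3,1))
d=X['sq']-X['rt']; print('yaw',np.degrees(np.arctan2(d[1],d[0]))-90, np.linalg.norm(d))
d=X['lipS0']-X['lipR1']; print('yaw lip',np.degrees(np.arctan2(d[1],d[0]))-90, np.linalg.norm(d))
# planes z=.1417
for k in ('sq','mid','rt'):
  print(k, onz(c1,f1(pts[k][0]),.1424)[0].round(4),onz(c2,f2(pts[k][1]),.1424)[0].round(4))
```

```text
sq [0.5846 0.2757 0.1373] 0.2
mid [0.5589 0.1684 0.1386] 0.2
rt [0.5334 0.0615 0.1401] 0.4
lipR0 [0.5893 0.0794 0.1137] 0.8
lipR1 [0.5757 0.0212 0.1154] 1.9
lipM0 [0.6153 0.1858 0.1111] 1.0
lipM1 [0.6003 0.1272 0.1057] 1.9
lipS0 [0.6414 0.2924 0.1121] 0.9
lipS1 [0.6256 0.232  0.1161] 2.9
yaw -13.444900587690654 0.2202217260062668
yaw lip -13.62538208722745 0.2790755217295478
sq [0.5849 0.2741 0.1424] [0.5846 0.2726 0.1424]
mid [0.5595 0.1685 0.1424] [0.5592 0.1673 0.1424]
rt [0.5336 0.0622 0.1424] [0.534  0.0615 0.1424]
```

Request:
{"api": "jog_arm", "payload": {
  "increments": [
    [12,12,30,-0.02,1],
    [10,12,35,0,1],
    [0,0,40,0,1],
    [0,0,40,0,1],
    [0,0,0,0,1]
  ],
  "grip_force": 12
}}

```text
time_s: 2.33
tcp_pos: [0.535, 0.0612, 0.1641]
ee_rot: [3.114, -0.366, -0.027]
wrist_force: [-0.3, -0.8, 0.4]
opening: 1.002
finger_force: 0.0
```

```bash
cat >> h.py <<'E'
XR=np.array([.9724,-.2334,0])
LID=dict(sq=[.5848,.2740,.1415],mid=[.5592,.1680,.1415],rt=[.5337,.0617,.1415])
def delta(target,yaw=None):
    s=arm.sense(); M=R.from_rotvec(s['ee_rot']).as_matrix()
    d=M.T@(np.array(target)-s['tcp_pos'])*1e3
    y=np.arctan2(M[1,0],M[0,0]); 
    print('tcp',s['tcp_pos'].round(4),'tool delta mm',d.round(1),'yaw deg',np.degrees(y).round(2),'turn(tool) rad',None if yaw is None else round(-(np.radians(yaw)-y),3),'F',s['wrist_force'].round(1),'t',s['time_s'])
def grasp_tcp(k,ax=112):
    p=np.array(LID[k])+(125-ax)*1e-3*(.4695*XR-np.array([0,0,.883])); p[2]-=.019; return p
E
python3 -c "
from h import *; delta(grasp_tcp('rt'),-13.5); snap('wrist','w3')"
```

```text
tcp [0.535  0.0612 0.1641] tool delta mm [ 5.5 -0.6 53. ] yaw deg -13.42 turn(tool) rad 0.001 F [-0.3 -0.8  0.4] t 2.3333
```

View pics/w3.png

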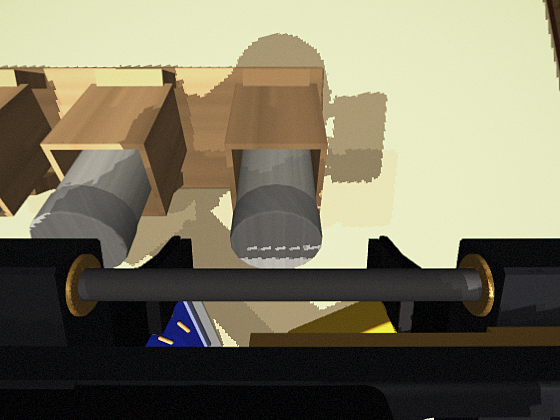

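Request:
{"api": "jog_arm", "payload": {
  "increments": [
    [5.5,-0.5,25,0,1],
    [0,0,20,0,1],
    [0,0,8,0,1],
    [0,0,0,0,-1],
    [0,0,0,0,-1]
  ],
  "grip_force": 12
}}

```text
time_s: 2.8
tcp_pos: [0.5478, 0.0615, 0.1216]
ee_rot: [-3.12, 0.364, -0.005]
wrist_force: [0.2, 0.1, 0.4]
opening: 0.916
finger_force: 0.0
```

Request:
{"api": "jog_arm", "payload": {
  "increments": [
    [0,0,0,0,-1],
    [0,0,0,0,-1],
    [0,0,0,0,-1]
  ]
}}

```text
time_s: 3.05
tcp_pos: [0.5471, 0.0608, 0.121]
ee_rot: [-3.119, 0.366, -0.004]
wrist_force: [-0.1, 0.1, -0.7]
opening: 0.707
finger_force: 0.0
```

Request:
{"api": "jog_arm", "payload": {
  "increments": [
    [-7.5,0,5,0,0.8],
    [0,0,4,0,0.8],
    [0,0,0,0,0.5],
    [0,0,0,0,0.5]
  ]
}}

```text
time_s: 3.38
tcp_pos: [0.5387, 0.0622, 0.1102]
ee_rot: [3.12, -0.366, -0.001]
wrist_force: [0.8, -0.3, 0.1]
opening: 0.776
finger_force: 0.0
```

```bash
python3 -c "
from h import *; delta(grasp_tcp('rt'),-13.5); print(arm.sense()['opening'])"
```

```text
tcp [0.5387 0.0622 0.1102] tool delta mm [ 1.3  1.6 -0.8] yaw deg -13.38 turn(tool) rad 0.002 F [ 0.8 -0.3  0.1] t 3.3833
0.7763128248660228
```

Request:
{"api": "jog_arm", "payload": {
  "increments": [
    [1,1.5,-0.5,0,-1],
    [0,0,0,0,-1],
    [0,0,0,0,-1],
    [0,0,0,0,-1],
    [0,0,0,0,-1]
  ],
  "grip_force": 15
}}

```text
time_s: 3.8
tcp_pos: [0.5401, 0.0607, 0.1112]
ee_rot: [-3.12, 0.366, -0.001]
wrist_force: [0.1, 1.2, 0.7]
opening: 0.592
finger_force: 15.0
```

Request:
{"api": "jog_arm", "payload": {
  "increments": [
    [0,0,0,0,-1],
    [0,0,0,0,-1],
    [0,0,0,0,-1]
  ]
}}

```text
time_s: 4.05
tcp_pos: [0.54, 0.0607, 0.1112]
ee_rot: [-3.12, 0.366, -0.001]
wrist_force: [1.2, -0.2, 0.7]
opening: 0.59
finger_force: 15.0
```

Request:
{"api": "jog_arm", "payload": {
  "increments": [
    [-4.7,0,-8.8,0,-1],
    [-6,0,-11.3,0,-1],
    [-7,0,-13.2,0,-1],
    [-7,0,-13.2,0,-1],
    [0,0,0,0,-1]
  ]
}}

```text
time_s: 4.47
tcp_pos: [0.5153, 0.0667, 0.1607]
ee_rot: [-3.118, 0.365, -0.005]
wrist_force: [0.2, 0.2, -2.7]
opening: 0.592
finger_force: 15.0
```

```bash
python3 -c "
from h import *; delta([.54,.0607,.1112],-13.5); print(arm.sense()['opening'],arm.sense()['ft_torque']); snap('wrist','w4')"
```

```text
tcp [0.5153 0.0667 0.1607] tool delta mm [25.3  0.3 49.6] yaw deg -13.35 turn(tool) rad 0.003 F [ 0.2  0.2 -2.7] t 4.4667
0.5920230914929032 [-0.01141348 -0.08714195 -0.05363826]
```

View pics/w4.png

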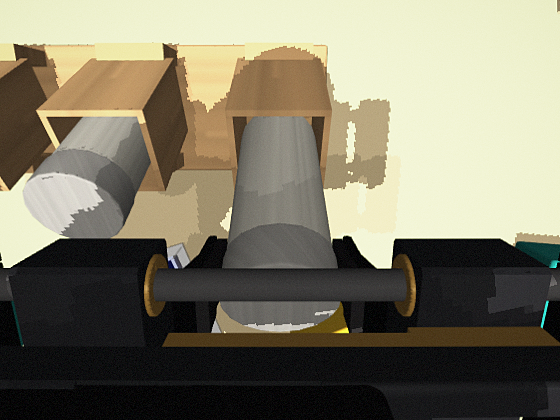

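Request:
{"api": "jog_arm", "payload": {
  "increments": [
    [-4.5,0,-8.5,0,-1],
    [7,0,-4,0,-1],
    [9,0,-4,0,-1],
    [9,0,-4,0,-1],
    [0,0,0,0,-1]
  ],
  "grip_force": 8
}}

```text
time_s: 4.93
tcp_pos: [0.5374, 0.0614, 0.1784]
ee_rot: [3.12, -0.367, 0.002]
wrist_force: [0.7, -0.4, -2.6]
opening: 0.595
finger_force: 8.0
```

Request:
{"api": "jog_arm", "payload": {
  "increments": [
    [8,0,-3,0,-1],
    [7.5,0,-3,0,-1],
    [4,0,-1,0,-1],
    [0,0,0,0,-1]
  ]
}}

```text
time_s: 5.27
tcp_pos: [0.5555, 0.0568, 0.185]
ee_rot: [3.12, -0.367, 0.0]
wrist_force: [-0.5, 0.5, -3.4]
opening: 0.591
finger_force: 8.0
```

```bash
python3 -c "
from h import *; delta([.54,.0607,.1112],-13.5); print(arm.sense()['opening'],arm.sense()['ft_torque']); s,a=snap('wrist','w5'); s,b=snap('scene','s5')
cv2.imwrite('pics/cmp5.png',np.hstack([cv2.resize(a[:,130:430],None,fx=1.3,fy=1.3),cv2.resize(b[130:340,220:420],None,fx=1.95,fy=2.6)])[:,:,::-1])"
```

```text
tcp [0.5555 0.0568 0.185 ] tool delta mm [-16.   -0.2  73.8] yaw deg -13.43 turn(tool) rad 0.001 F [-0.5  0.5 -3.4] t 5.2667
0.5914268933109266 [-0.00836435  0.11797944  0.00124532]
```

View pics/cmp5.png

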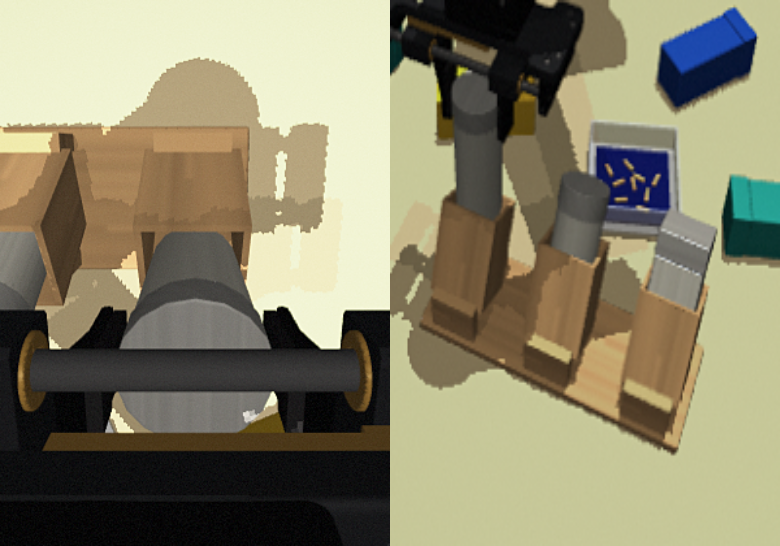

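```bash
cat >> h.py <<'E'
def tiltcheck(s, ths=(0,5,10,15,20,28), ax=112):
    c=cam('wrist',s); M=R.from_rotvec(s['ee_rot']).as_matrix(); xr=M[:,0]; yr=-M[:,1]; z=np.array([0,0,1.])
    G=np.array(s['tcp_pos'])+.019*z; a=np.linspace(0,2*np.pi,73)
    for t in np.radians(ths):
        u=-np.sin(t)*xr+np.cos(t)*z; p=np.cos(t)*xr+np.sin(t)*z
        o=[]
        for h in (125,103,0):
            r=.026 if h>0 else .025
            q=proj(c,G+(h-ax)*1e-3*u+r*(np.cos(a)[:,None]*p+np.sin(a)[:,None]*yr)); o+=[q[:,1].min(),q[:,1].max(),np.ptp(q[:,0])]
        print(np.degrees(t).round(),'top/bot rows,width: lid top, lid base, foot',np.round(o,0))
E
python3 -c "
from h import *; s=arm.sense(); tiltcheck(s)
im=cv2.imread('pics/w5.png'); print(im[200:340:3,285].tolist())"
```

```text
0.0 top/bot rows,width: lid top, lid base, foot [228. 343. 127. 212. 314. 111. 174. 238.  67.]
5.0 top/bot rows,width: lid top, lid base, foot [232. 341. 127. 212. 310. 111. 161. 225.  67.]
10.0 top/bot rows,width: lid top, lid base, foot [238. 340. 127. 212. 306. 111. 148. 212.  68.]
15.0 top/bot rows,width: lid top, lid base, foot [244. 337. 127. 213. 301. 112. 136. 199.  69.]
20.0 top/bot rows,width: lid top, lid base, foot [250. 335. 126. 215. 297. 112. 123. 187.  71.]
28.0 top/bot rows,width: lid top, lid base, foot [261. 330. 125. 218. 289. 113. 103. 166.  74.]
[[78, 87, 86], [82, 90, 91], [84, 90, 94], [85, 90, 92], [82, 87, 89], [63, 64, 69], [66, 66, 69], [60, 63, 66], [67, 67, 70], [71, 75, 74], [106, 108, 113], [123, 128, 132], [118, 124, 128], [118, 125, 128], [119, 125, 123], [119, 126, 127], [117, 125, 125], [114, 119, 121], [118, 124, 128], [119, 124, 126], [123, 127, 128], [122, 127, 128], [117, 123, 124], [20, 18, 21], [36, 36, 37], [42, 44, 44], [50, 47, 51], [61, 60, 61], [61, 63, 61], [56, 60, 60], [54, 55, 56], [59, 58, 58], [52, 53, 57], [44, 46, 46], [117, 122, 123], [118, 122, 127], [118, 123, 125], [114, 118, 122], [115, 121, 124], [118, 122, 125], [114, 120, 122], [118, 122, 122], [114, 119, 123], [114, 120, 122], [103, 114, 121], [31, 59, 81], [29, 57, 75]]
```

Request:
{"api": "jog_arm", "payload": {
  "increments": [
    [0,0,-12,0,-1],
    [0,0,-25,0,-1],
    [0,0,-35,0,-1],
    [0,15,-25,0,-1],
    [0,25,-10,0,-1]
  ],
  "grip_force": 15
}}

```text
time_s: 5.78
tcp_pos: [0.5474, 0.0194, 0.2965]
ee_rot: [-3.118, 0.361, -0.013]
wrist_force: [0.4, -0.8, -2.8]
opening: 0.589
finger_force: 15.0
```

Request:
{"api": "jog_arm", "payload": {
  "increments": [
    [0,32,0,0,-1],
    [0,32,0,0,-1],
    [0,32,0,0,-1],
    [0,32,0,0,-1],
    [0,32,0,0,-1]
  ]
}}

```text
time_s: 6.2
tcp_pos: [0.5072, -0.1386, 0.2921]
ee_rot: [-3.12, 0.365, -0.0]
wrist_force: [0.9, 0.2, -2.1]
opening: 0.593
finger_force: 15.0
```

Request:
{"api": "jog_arm", "payload": {
  "increments": [
    [0,20,0,0,-1],
    [0,10,0,-0.123,-1],
    [0,0,0,-0.123,-1],
    [0,0,0,-0.123,-1],
    [0,0,0,0,-1]
  ]
}}

```text
time_s: 6.62
tcp_pos: [0.5008, -0.1668, 0.2918]
ee_rot: [-3.134, -0.214, 0.001]
wrist_force: [0.1, -0.5, -3.0]
opening: 0.591
finger_force: 15.0
```

```bash
python3 -c "
from h import *; import pickle
delta([.5,-.32,.30],7.8); s,a=snap('wrist','c1'); tiltcheck(s,(0,5,10)); pickle.dump(s,open('c1.pkl','wb'))"
```

```text
tcp [ 0.5008 -0.1668  0.2918] tool delta mm [-21.6 151.6  -8.2] yaw deg 7.83 turn(tool) rad 0.001 F [ 0.1 -0.5 -3. ] t 6.6167
0.0 top/bot rows,width: lid top, lid base, foot [226. 342. 127. 211. 313. 111. 173. 237.  67.]
5.0 top/bot rows,width: lid top, lid base, foot [231. 340. 127. 211. 309. 111. 160. 224.  67.]
10.0 top/bot rows,width: lid top, lid base, foot [237. 339. 127. 211. 305. 112. 148. 212.  68.]
```

Second crate view from the other side.

Request:
{"api": "jog_arm", "payload": {
  "increments": [
    [-3,25,-5,0,-1],
    [-4,38,-5,0,-1],
    [-5,38,0,0,-1],
    [-5,38,0,0,-1],
    [-4,15,0,0,-1]
  ]
}}

```text
time_s: 7.08
tcp_pos: [0.5013, -0.3255, 0.3015]
ee_rot: [3.134, 0.203, -0.001]
wrist_force: [0.1, 0.8, -3.5]
opening: 0.592
finger_force: 15.0
```

```bash
python3 -c "
from h import *; import pickle
delta([.5,-.32,.30],7.8); s,a=snap('wrist','c2'); tiltcheck(s,(0,5,10)); pickle.dump(s,open('c2.pkl','wb'))
b=cv2.imread('pics/c1.png')[:,:,::-1]
cv2.imwrite('pics/cmpc.png',np.hstack([cv2.resize(b[0:330,200:420],None,fx=1.8,fy=1.8),cv2.resize(a[0:330,120:340],None,fx=1.8,fy=1.8)])[:,:,::-1])"
```

```text
tcp [ 0.5013 -0.3255  0.3015] tool delta mm [-0.6 -5.6  1.5] yaw deg 7.42 turn(tool) rad -0.007 F [ 0.1  0.8 -3.5] t 7.0833
0.0 top/bot rows,width: lid top, lid base, foot [226. 342. 127. 211. 313. 111. 173. 237.  67.]
5.0 top/bot rows,width: lid top, lid base, foot [231. 340. 127. 211. 309. 111. 160. 224.  67.]
10.0 top/bot rows,width: lid top, lid base, foot [237. 339. 127. 211. 305. 112. 148. 212.  68.]
```

View pics/cmpc.png

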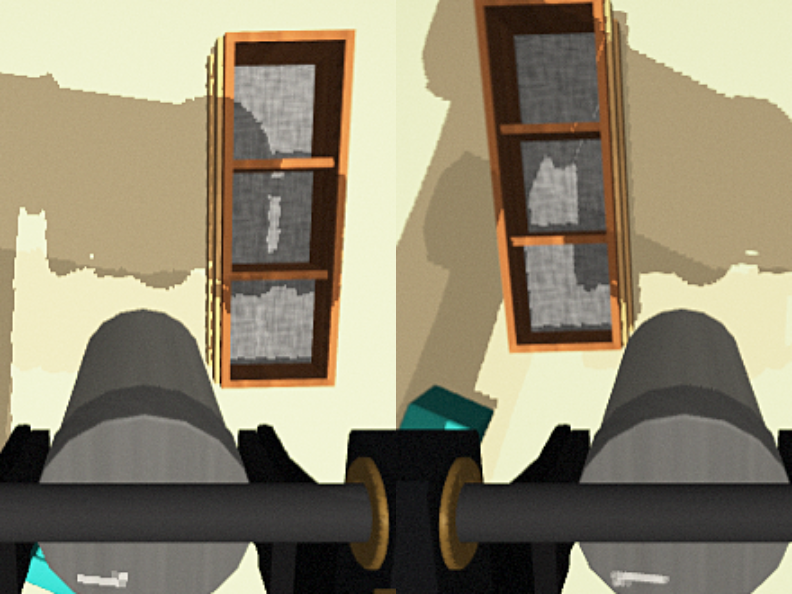

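Run:
```python
from h import *; import pickle
s1,s2=[pickle.load(open(f'c{i}.pkl','rb')) for i in (1,2)]
c1,c2=cam('wrist',s1),cam('wrist',s2)
f1=lambda p:(p[0]/1.8+200,p[1]/1.8); f2=lambda p:((p[0]-396)/1.8+120,p[1]/1.8)
A=[(225,33),(355,30),(334,385),(221,386)];B=[(476,2),(610,0),(624,349),(511,352)]
P=[];
for a,b in zip(A,B):
    x,e=tri(c1,f1(a),c2,f2(b)); print(x.round(4),round(e*1e3,1), onz(c1,f1(a),.08)[0].round(4),onz(c2,f2(b),.08)[0].round(4))
Q=np.array([(onz(c1,f1(a),.08)[0]+onz(c2,f2(b),.08)[0])/2 for a,b in zip(A,B)])
cen=Q.mean(0); d=(Q[0]+Q[1]-Q[2]-Q[3])/2; w=(Q[0]+Q[3]-Q[1]-Q[2])/2
print('cen',cen.round(4),'len',np.linalg.norm(d),'wid',np.linalg.norm(w),'yaw',np.degrees(np.arctan2(d[1],d[0])),np.degrees(np.arctan2(w[1],w[0]))-90)
n=d/np.linalg.norm(d)
for i in (-1,0,1): print('cell',i+1,(cen+.065*i*n)[:2].round(4))
```

```text
[ 0.6609 -0.1909  0.0747] 2.3 [ 0.6609 -0.1905  0.08  ] [ 0.6585 -0.1928  0.08  ]
[ 0.6741 -0.2631  0.0659] 3.3 [ 0.672  -0.2593  0.08  ] [ 0.6688 -0.2651  0.08  ]
[ 0.4738 -0.2929  0.0726] 0.0 [ 0.4757 -0.2903  0.08  ] [ 0.4757 -0.2934  0.08  ]
[ 0.4635 -0.2224  0.0743] 0.8 [ 0.4655 -0.2214  0.08  ] [ 0.4647 -0.2238  0.08  ]
cen [ 0.5677 -0.2421  0.08  ] len 0.1970027684316089 wid 0.07074443572154364 yaw 8.84158851947651 8.640911920697718
cell 0 [ 0.5035 -0.2521]
cell 1 [ 0.5677 -0.2421]
cell 2 [ 0.6319 -0.2321]
```

Request:
{"api": "jog_arm", "payload": {
  "increments": [
    [25,-13,8,-0.02,-1],
    [35,-19,10,0,-1],
    [35,-19,10,0,-1],
    [30,-16,10,0,-1],
    [18,-9,10,0,-1]
  ]
}}

```text
time_s: 7.55
tcp_pos: [0.6337, -0.2223, 0.2527]
ee_rot: [-3.132, -0.243, -0.001]
wrist_force: [1.2, 0.3, -3.2]
opening: 0.589
finger_force: 15.0
```

Request:
{"api": "jog_arm", "payload": {
  "increments": [
    [0,0,15,0,-1],
    [0,0,10,0,-1],
    [0,0,0,0,-1],
    [0,0,0,0,-1]
  ]
}}

```text
time_s: 7.88
tcp_pos: [0.6304, -0.2257, 0.2286]
ee_rot: [3.132, 0.242, -0.003]
wrist_force: [-0.3, -0.3, -4.0]
opening: 0.592
finger_force: 15.0
```

```bash
cat >> h.py <<'E'
CELL=[[.5046,-.2519],[.5688,-.2420],[.6330,-.2321]]
E
python3 -c "
from h import *
delta(CELL[2]+[.155],8.7); s,a=snap('wrist','p1')
cv2.imwrite('pics/cmpp.png',cv2.resize(a[0:330,130:430],None,fx=1.8,fy=1.8)[:,:,::-1])"
```

```text
tcp [ 0.6304 -0.2257  0.2286] tool delta mm [ 1.8  6.7 73.6] yaw deg 8.82 turn(tool) rad 0.002 F [-0.3 -0.3 -4. ] t 7.8833
```

View pics/cmpp.png

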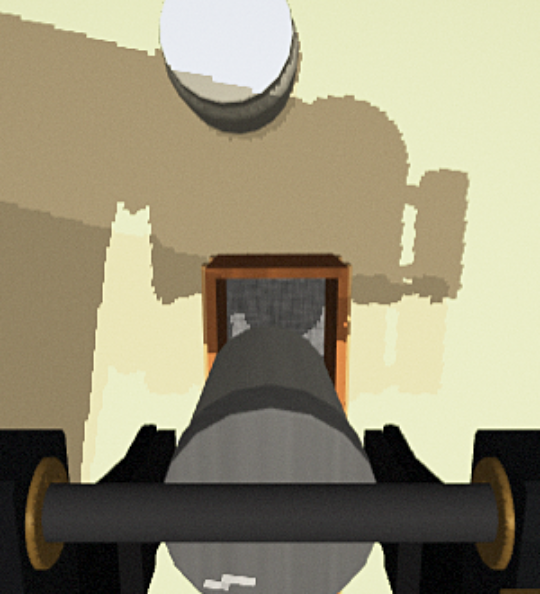

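```bash
python3 -c "
from h import *
s=arm.sense(); c=cam('wrist',s)
q=onz(c,[(204/1.8+130,267/1.8),(350/1.8+130,264/1.8),(213/1.8+130,279/1.8),(342/1.8+130,276/1.8)],.08); print(q.round(4)); d=q[0]-q[1]; print(np.linalg.norm(d),np.degrees(np.arctan2(d[1],d[0]))-90)
n=np.array([np.cos(np.radians(8.7)),np.sin(np.radians(8.7)),0]); print('cell2 est',(q[:2].mean(0)-n*.035).round(4))
im=cv2.imread('pics/p1.png'); print(proj(c,[[*CELL[2],.08]]))
delta(CELL[2]+[.155],8.7)"
```

```text
[[ 0.6629 -0.1903  0.08  ]
 [ 0.6753 -0.2607  0.08  ]
 [ 0.6578 -0.1955  0.08  ]
 [ 0.669  -0.2579  0.08  ]]
0.07140018005016562 9.992601105328916
cell2 est [ 0.6345 -0.2308  0.08  ]
[[284.82934482 188.25701843]]
tcp [ 0.6309 -0.2261  0.2299] tool delta mm [ 1.1  6.2 74.9] yaw deg 8.82 turn(tool) rad 0.002 F [ 0.3  0.8 -1.6] t 7.9333
```

Request:
{"api": "jog_arm", "payload": {
  "increments": [
    [2,5.5,15,0,-1],
    [0,0,20,0,-1],
    [0,0,5,0,-1],
    [0,0,0,0,-1],
    [0,0,0,0,-1]
  ]
}}

```text
time_s: 8.35
tcp_pos: [0.6342, -0.2312, 0.1904]
ee_rot: [3.131, 0.243, 0.002]
wrist_force: [-0.1, 1.6, -1.8]
opening: 0.591
finger_force: 15.0
```

```bash
sed -i 's/^CELL=.*/CELL=[[.5054,-.2513],[.5696,-.2414],[.6338,-.2315]]/' h.py; python3 -c "
from h import *
delta(CELL[2]+[.14],8.7)"
```

```text
tcp [ 0.6342 -0.2312  0.1904] tool delta mm [-0.5  0.2 50.4] yaw deg 8.86 turn(tool) rad 0.003 F [-0.1  1.6 -1.8] t 8.35
```

Request:
{"api": "jog_arm", "payload": {
  "increments": [
    [0,0,12,0,-1],
    [0,0,12,0,-1],
    [0,0,10,0,-1],
    [0,0,8,0,-1],
    [0,0,0,0,-1]
  ]
}}

```text
time_s: 8.77
tcp_pos: [0.6328, -0.2302, 0.1446]
ee_rot: [-3.131, -0.243, 0.006]
wrist_force: [-1.0, -0.2, -4.0]
opening: 0.592
finger_force: 15.0
```

Request:
{"api": "jog_arm", "payload": {
  "increments": [
    [0,0,2,0,-1],
    [0,0,2,0,-1],
    [0,0,1,0,-1],
    [0,0,0,0,-1]
  ]
}}

```text
time_s: 9.1
tcp_pos: [0.6341, -0.2305, 0.1422]
ee_rot: [3.132, 0.244, 0.0]
wrist_force: [0.3, -0.3, -4.0]
opening: 0.591
finger_force: 15.0
```

Request:
{"api": "jog_arm", "payload": {
  "increments": [
    [0,0,2,0,-1],
    [0,0,2,0,-1],
    [0,0,0,0,-1]
  ]
}}

```text
time_s: 9.35
tcp_pos: [0.6337, -0.2304, 0.1376]
ee_rot: [-3.132, -0.243, 0.001]
wrist_force: [0.0, 0.0, -3.4]
opening: 0.592
finger_force: 15.0
```

Request:
{"api": "jog_arm", "payload": {
  "increments": [
    [0,0,2,0,-1],
    [0,0,2,0,-1],
    [0,0,0,0,-1]
  ]
}}

```text
time_s: 9.6
tcp_pos: [0.6337, -0.2304, 0.1335]
ee_rot: [-3.132, -0.243, 0.001]
wrist_force: [0.1, 0.2, -3.7]
opening: 0.593
finger_force: 15.0
```

Request:
{"api": "jog_arm", "payload": {
  "increments": [
    [0,0,2,0,-1],
    [0,0,2,0,-1],
    [0,0,0,0,-1]
  ]
}}

```text
time_s: 9.85
tcp_pos: [0.6337, -0.2304, 0.1294]
ee_rot: [-3.132, -0.243, 0.001]
wrist_force: [0.2, -0.1, -3.7]
opening: 0.589
finger_force: 15.0
```

Request:
{"api": "jog_arm", "payload": {
  "increments": [
    [0,0,2,0,-1],
    [0,0,2,0,-1],
    [0,0,0,0,-1]
  ]
}}

```text
time_s: 10.1
tcp_pos: [0.6337, -0.2304, 0.1255]
ee_rot: [-3.132, -0.243, 0.001]
wrist_force: [0.0, -1.2, -3.1]
opening: 0.59
finger_force: 15.0
```

Request:
{"api": "jog_arm", "payload": {
  "increments": [
    [0,0,2,0,-1],
    [0,0,2,0,-1],
    [0,0,0,0,-1]
  ]
}}

```text
time_s: 10.35
tcp_pos: [0.6337, -0.2304, 0.1215]
ee_rot: [-3.132, -0.243, 0.001]
wrist_force: [-0.5, -0.5, -2.6]
opening: 0.587
finger_force: 15.0
```

Request:
{"api": "jog_arm", "payload": {
  "increments": [
    [0,0,2,0,-1],
    [0,0,2,0,-1],
    [0,0,0,0,-1]
  ]
}}

```text
time_s: 10.6
tcp_pos: [0.6336, -0.2304, 0.1175]
ee_rot: [-3.132, -0.243, 0.001]
wrist_force: [-0.5, 0.6, -3.5]
opening: 0.593
finger_force: 15.0
```

Request:
{"api": "jog_arm", "payload": {
  "increments": [
    [0,0,2,0,-1],
    [0,0,2,0,-1],
    [0,0,0,0,-1]
  ]
}}

```text
time_s: 10.85
tcp_pos: [0.6339, -0.2306, 0.114]
ee_rot: [3.132, 0.244, -0.001]
wrist_force: [-0.5, 0.1, -0.6]
opening: 0.589
finger_force: 15.0
```

Request:
{"api": "jog_arm", "payload": {
  "increments": [
    [0,0,0.8,0,-1],
    [0,0,0,0,-1]
  ],
  "grip_force": 6
}}

```text
time_s: 11.02
tcp_pos: [0.6342, -0.2306, 0.1137]
ee_rot: [3.132, 0.244, 0.001]
wrist_force: [-1.2, 0.3, 0.3]
opening: 0.595
finger_force: 6.0
```

Request:
{"api": "jog_arm", "payload": {
  "increments": [
    [0,0,0,0,0.3],
    [0,0,0,0,0.5],
    [0,0,0,0,0.8],
    [0,0,0,0,1],
    [0,0,0,0,1]
  ]
}}

```text
time_s: 11.43
tcp_pos: [0.6341, -0.2306, 0.1135]
ee_rot: [3.132, 0.244, 0.001]
wrist_force: [0.6, -0.5, 1.1]
opening: 0.868
finger_force: 0.0
```

Request:
{"api": "jog_arm", "payload": {
  "increments": [
    [0,0,-15,0,1],
    [0,0,-35,0,1],
    [0,0,-40,0,1],
    [-20,0,-30,0,1],
    [-30,0,-10,0,1]
  ],
  "grip_force": 15
}}

```text
time_s: 11.85
tcp_pos: [0.5881, -0.239, 0.2488]
ee_rot: [3.127, 0.246, 0.015]
wrist_force: [-0.6, -1.0, 0.9]
opening: 0.997
finger_force: 0.0
```

Request:
{"api": "jog_arm", "payload": {
  "increments": [
    [-10,0,0,0,1],
    [0,0,0,0,1]
  ]
}}

```text
time_s: 12.02
tcp_pos: [0.573, -0.2402, 0.2451]
ee_rot: [3.132, 0.242, 0.004]
wrist_force: [-0.6, -0.6, -0.1]
opening: 1.003
finger_force: 0.0
```

```bash
python3 -c "
from h import *
s,a=snap('wrist','q1'); c=cam('wrist',s); delta(CELL[2]+[.14])
print('lid expected px',proj(c,[[*CELL[2],.143]]))
h=cv2.cvtColor(a,cv2.COLOR_RGB2HSV)
p=proj(c,[[*CELL[2],.143]])[0].astype(int); print(a[p[1]-60:p[1]+70:6,p[0]].tolist()); print(a[p[1],p[0]-80:p[0]+80:5].tolist())
"
```

```text
tcp [ 0.5739 -0.2399  0.2438] tool delta mm [ 60.4   0.9 103.9] yaw deg 8.85 turn(tool) rad None F [ 0.9  0.2 -1.1] t 12.0667
lid expected px [[278.72315807 121.96675857]]
[[141, 124, 93], [138, 123, 96], [142, 125, 96], [147, 131, 101], [126, 75, 40], [53, 43, 36], [130, 129, 124], [131, 131, 125], [130, 124, 121], [127, 122, 120], [122, 117, 113], [128, 123, 118], [124, 124, 117], [122, 120, 114], [124, 122, 114], [119, 119, 111], [114, 111, 108], [110, 108, 108], [119, 119, 114], [127, 125, 119], [121, 119, 114], [121, 117, 114]]
[[205, 210, 169], [203, 205, 165], [204, 209, 163], [206, 212, 167], [143, 126, 96], [143, 125, 95], [140, 123, 93], [138, 123, 91], [145, 113, 70], [116, 63, 33], [117, 116, 108], [122, 122, 113], [119, 115, 109], [119, 118, 117], [123, 120, 115], [123, 120, 117], [122, 117, 113], [131, 132, 127], [120, 120, 115], [127, 121, 116], [131, 128, 124], [127, 126, 118], [125, 122, 117], [100, 53, 21], [145, 121, 86], [142, 126, 93], [144, 128, 98], [143, 127, 95], [137, 124, 94], [141, 124, 94], [144, 128, 97], [142, 125, 92]]
```

Run:
```python
from h import *; import pickle
s1,s2=[pickle.load(open(f'c{i}.pkl','rb')) for i in (1,2)]
f1=lambda p:(p[0]/1.8+200,p[1]/1.8); f2=lambda p:((p[0]-396)/1.8+120,p[1]/1.8)
a=np.radians(8.7); wv=np.array([-np.sin(a),np.cos(a),0]); C=np.array([*CELL[1],0])
for s,pts,f,sg in ((s1,[(313,320),(311,220),(315,105)],f1,-1),(s2,[(529,290),(525,190),(515,85)],f2,1)):
    c=cam('wrist',s)
    # refine edge column automatically: saturation drop along row
    for p in pts:
        o,d=ray(c,f(p)); t=((C+sg*.03*wv-o)@wv)/(d[0]@wv); print((o+t*d[0]).round(4))
delta(grasp_tcp('sq')+[0,0,.09],-13.5)
```

```text
[ 0.5076 -0.2812  0.039 ]
[ 0.5711 -0.2715  0.0206]
[ 0.6426 -0.2606  0.016 ]
[ 0.497  -0.2222  0.0346]
[ 0.5619 -0.2122  0.0225]
[ 0.6259 -0.2024  0.0263]
tcp [ 0.5739 -0.2399  0.2438] tool delta mm [  95.5 -503.8   42.9] yaw deg 8.85 turn(tool) rad 0.39 F [ 0.9  0.2 -1.1] t 12.0667
```

Request:
{"api": "jog_arm", "payload": {
  "increments": [
    [5,-25,0,0,1],
    [8,-39,0,0,1],
    [8,-39,0,0,1],
    [8,-39,0,0,1],
    [8,-39,0,0,1]
  ]
}}

```text
time_s: 12.48
tcp_pos: [0.5835, -0.0533, 0.2416]
ee_rot: [3.132, 0.243, -0.004]
wrist_force: [-0.3, -0.0, -0.1]
opening: 1.001
finger_force: 0.0
```

Request:
{"api": "jog_arm", "payload": {
  "increments": [
    [8,-39,0,0,1],
    [8,-39,0,0,1],
    [8,-39,0,0,1],
    [8,-39,0,0,1],
    [8,-39,0,0,1]
  ]
}}

```text
time_s: 12.9
tcp_pos: [0.5926, 0.1462, 0.2416]
ee_rot: [3.131, 0.244, -0.003]
wrist_force: [1.1, -0.4, 0.3]
opening: 1.0
finger_force: 0.0
```

Request:
{"api": "jog_arm", "payload": {
  "increments": [
    [8,-39,0,0,1],
    [7,-39,0,0,1],
    [5,-30,0,0,1],
    [0,-15,0,0.1,1],
    [0,0,0,0.1,1]
  ]
}}

```text
time_s: 13.32
tcp_pos: [0.593, 0.2726, 0.2403]
ee_rot: [3.139, -0.071, -0.004]
wrist_force: [0.8, 0.4, -0.7]
opening: 1.001
finger_force: 0.0
```

Request:
{"api": "jog_arm", "payload": {
  "increments": [
    [0,0,0,0.1,1],
    [0,0,0,0.09,1],
    [0,0,0,0,1],
    [0,0,0,0,1]
  ]
}}

```text
time_s: 13.65
tcp_pos: [0.5934, 0.2687, 0.2416]
ee_rot: [3.119, -0.364, -0.003]
wrist_force: [-0.1, 0.1, -0.1]
opening: 1.001
finger_force: 0.0
```

```bash
python3 -c "
from h import *
delta(grasp_tcp('sq')+[0,0,.06],-13.5)
s,a=snap('wrist','r1'); c=cam('wrist',s); print(proj(c,[LID['sq']]))
g=cv2.cvtColor(a,cv2.COLOR_RGB2HSV); p=proj(c,[LID['sq']])[0].astype(int); m=(g[...,1]<35).astype(np.uint8)
n,l,st,ce=cv2.connectedComponentsWithStats(m[:236]); k=l[min(p[1],230),p[0]]; print(k,st[k],ce[k]); print(np.where(l[min(p[1],225)]==k)[0][[0,-1]])"
```

```text
tcp [0.5934 0.2687 0.2416] tool delta mm [-3.4 -3.3 70.6] yaw deg -13.3 turn(tool) rad 0.004 F [-0.1  0.1 -0.1] t 13.65
[[273.31496396 215.90381393]]
42 [ 236  151   70   85 5461] [271.02398828 193.78447171]
[238 303]
```

Request:
{"api": "jog_arm", "payload": {
  "increments": [
    [-3.4,-5,20,0,1],
    [0,0,35,0,1],
    [0,0,35,0,0.5],
    [0,0,25,0,0.5],
    [0,0,15,0,0.5]
  ]
}}

```text
time_s: 14.12
tcp_pos: [0.5895, 0.2727, 0.1089]
ee_rot: [3.116, -0.366, -0.008]
wrist_force: [-0.1, 0.1, -0.2]
opening: 0.854
finger_force: 0.0
```

Request:
{"api": "jog_arm", "payload": {
  "increments": [
    [0,0,0,0,0.5],
    [0,0,0,0,0.5],
    [0,0,0,0,0.5]
  ]
}}

```text
time_s: 14.37
tcp_pos: [0.5923, 0.2744, 0.1147]
ee_rot: [-3.119, 0.366, -0.004]
wrist_force: [0.4, -0.8, 0.7]
opening: 0.758
finger_force: 0.0
```

```bash
python3 -c "
from h import *
LID['sq'][1]=.2757
delta(grasp_tcp('sq'),-13.5)"
```

```text
tcp [0.5923 0.2744 0.1147] tool delta mm [-1.5  0.5  3.7] yaw deg -13.39 turn(tool) rad 0.002 F [ 0.4 -0.8  0.7] t 14.3667
```

Request:
{"api": "jog_arm", "payload": {
  "increments": [
    [-1.5,0,3.5,0,0.5],
    [0,0,0,0,-1],
    [0,0,0,0,-1],
    [0,0,0,0,-1],
    [0,0,0,0,-1]
  ],
  "grip_force": 15
}}

```text
time_s: 14.78
tcp_pos: [0.5901, 0.2746, 0.1106]
ee_rot: [-3.119, 0.367, -0.002]
wrist_force: [-0.6, 0.5, 0.8]
opening: 0.594
finger_force: 15.0
```

Request:
{"api": "jog_arm", "payload": {
  "increments": [
    [0,0,0,0,-1],
    [0,0,0,0,-1],
    [0,0,0,0,-1]
  ]
}}

```text
time_s: 15.03
tcp_pos: [0.5901, 0.2746, 0.1106]
ee_rot: [-3.119, 0.367, -0.002]
wrist_force: [-1.3, 1.5, 3.4]
opening: 0.596
finger_force: 15.0
```

Request:
{"api": "jog_arm", "payload": {
  "increments": [
    [-4.7,0,-8.8,0,-1],
    [-6,0,-11.3,0,-1],
    [-7,0,-13.2,0,-1],
    [-7,0,-13.2,0,-1],
    [0,0,0,0,-1]
  ]
}}

```text
time_s: 15.45
tcp_pos: [0.5651, 0.2809, 0.1602]
ee_rot: [-3.117, 0.365, -0.004]
wrist_force: [1.4, 0.7, -2.3]
opening: 0.596
finger_force: 15.0
```

```bash
python3 -c "
from h import *
delta(np.array([.5901,.2746,.1106]),-13.5)"
```

```text
tcp [0.5651 0.2809 0.1602] tool delta mm [25.6  0.6 49.7] yaw deg -13.37 turn(tool) rad 0.002 F [ 1.4  0.7 -2.3] t 15.45
```

Request:
{"api": "jog_arm", "payload": {
  "increments": [
    [-4.5,0,-8.5,0,-1],
    [7,0,-4,0,-1],
    [9,0,-4,0,-1],
    [9,0,-4,0,-1],
    [0,0,0,0,-1]
  ],
  "grip_force": 8
}}

```text
time_s: 15.87
tcp_pos: [0.5878, 0.2748, 0.177]
ee_rot: [-3.119, 0.37, -0.002]
wrist_force: [0.7, 0.5, -2.8]
opening: 0.596
finger_force: 8.0
```

Request:
{"api": "jog_arm", "payload": {
  "increments": [
    [8,0,-3,0,-1],
    [7.5,0,-3,0,-1],
    [4,0,-1,0,-1],
    [0,0,0,0,-1]
  ]
}}

```text
time_s: 16.2
tcp_pos: [0.6058, 0.2702, 0.1836]
ee_rot: [3.12, -0.369, 0.0]
wrist_force: [-0.1, -0.2, -3.8]
opening: 0.6
finger_force: 8.0
```

```bash
cat >> h.py <<'E'
def rows(f):
    s,a=snap('wrist',f); tiltcheck(s,(0,5,10,20,28)); g=cv2.GaussianBlur(cv2.cvtColor(a,cv2.COLOR_RGB2GRAY),(9,3),0)[:,255:306].mean(1)
    print({r:int(g[r]) for r in range(90,345,2)})
E
python3 -c "
from h import *
rows('t1'); delta([.5901,.2746,.1106])"
```

```text
0.0 top/bot rows,width: lid top, lid base, foot [228. 343. 127. 212. 314. 111. 174. 238.  67.]
5.0 top/bot rows,width: lid top, lid base, foot [232. 341. 127. 212. 310. 111. 161. 225.  67.]
10.0 top/bot rows,width: lid top, lid base, foot [238. 340. 127. 212. 306. 111. 148. 212.  68.]
20.0 top/bot rows,width: lid top, lid base, foot [250. 335. 126. 215. 297. 112. 123. 187.  71.]
28.0 top/bot rows,width: lid top, lid base, foot [261. 330. 125. 218. 289. 113. 103. 167.  74.]
{90: 166, 92: 166, 94: 168, 96: 142, 98: 135, 100: 146, 102: 156, 104: 156, 106: 156, 108: 156, 110: 156, 112: 156, 114: 156, 116: 134, 118: 119, 120: 120, 122: 120, 124: 121, 126: 121, 128: 121, 130: 121, 132: 121, 134: 121, 136: 120, 138: 120, 140: 120, 142: 120, 144: 120, 146: 120, 148: 120, 150: 120, 152: 120, 154: 120, 156: 120, 158: 120, 160: 120, 162: 119, 164: 118, 166: 116, 168: 114, 170: 111, 172: 111, 174: 115, 176: 114, 178: 91, 180: 87, 182: 88, 184: 87, 186: 87, 188: 88, 190: 87, 192: 87, 194: 87, 196: 87, 198: 87, 200: 87, 202: 87, 204: 88, 206: 88, 208: 88, 210: 87, 212: 73, 214: 66, 216: 65, 218: 68, 220: 69, 222: 69, 224: 71, 226: 98, 228: 120, 230: 123, 232: 124, 234: 124, 236: 125, 238: 125, 240: 125, 242: 124, 244: 124, 246: 122, 248: 120, 250: 120, 252: 122, 254: 126, 256: 128, 258: 129, 260: 129, 262: 129, 264: 129, 266: 130, 268: 74, 270: 30, 272: 40, 274: 45, 276: 48, 278: 50, 280: 54, 282: 55, 284: 57, 286: 58, 288: 58, 290: 58, 292: 57, 294: 55, 296: 53, 298: 49, 300: 50, 302: 115, 304: 124, 306: 123, 308: 121, 310: 122, 312: 123, 314: 124, 316: 123, 318: 122, 320: 121, 322: 122, 324: 123, 326: 121, 328: 119, 330: 120, 332: 102, 334: 58, 336: 58, 338: 58, 340: 58, 342: 58, 344: 59}
tcp [0.6052 0.2703 0.1834] tool delta mm [-15.7  -0.7  72.8] yaw deg -13.5 turn(tool) rad None F [-0.8  0.2 -3.3] t 16.25
```

Request:
{"api": "jog_arm", "payload": {
  "increments": [
    [0,0,-12,0,-1],
    [0,0,-25,0,-1],
    [0,0,-35,0,-1],
    [2,15,-25,0,-1],
    [4,28,-5,0,-1]
  ],
  "grip_force": 15
}}

```text
time_s: 16.67
tcp_pos: [0.6028, 0.23, 0.2914]
ee_rot: [-3.115, 0.361, -0.015]
wrist_force: [1.4, -0.2, -2.0]
opening: 0.596
finger_force: 15.0
```

Request:
{"api": "jog_arm", "payload": {
  "increments": [
    [6,37,0,0,-1],
    [6,37,0,0,-1],
    [6,37,0,0,-1],
    [6,37,0,0,-1],
    [6,37,0,0,-1]
  ]
}}

```text
time_s: 17.08
tcp_pos: [0.5859, 0.0389, 0.2859]
ee_rot: [-3.12, 0.367, -0.0]
wrist_force: [0.5, -0.1, -2.7]
opening: 0.592
finger_force: 15.0
```

Request:
{"api": "jog_arm", "payload": {
  "increments": [
    [6,37,0,0,-1],
    [6,37,0,0,-1],
    [6,37,0,0,-1],
    [6,37,0,0,-1],
    [6,37,0,0,-1]
  ]
}}

```text
time_s: 17.5
tcp_pos: [0.5721, -0.148, 0.2859]
ee_rot: [3.12, -0.367, 0.0]
wrist_force: [1.0, -0.1, -3.0]
opening: 0.597
finger_force: 15.0
```

Request:
{"api": "jog_arm", "payload": {
  "increments": [
    [5,30,0,-0.1,-1],
    [3,15,0,-0.1,-1],
    [0,0,0,-0.1,-1],
    [0,0,0,-0.09,-1],
    [0,0,0,0,-1]
  ]
}}

```text
time_s: 17.92
tcp_pos: [0.5712, -0.1924, 0.2855]
ee_rot: [-3.132, -0.244, 0.001]
wrist_force: [-1.0, 1.0, -3.5]
opening: 0.591
finger_force: 15.0
```

```bash
python3 -c "
from h import *
delta(CELL[1]+[.21],8.7)"
```

```text
tcp [ 0.5712 -0.1924  0.2855] tool delta mm [-9.2 48.1 75.5] yaw deg 8.93 turn(tool) rad 0.004 F [-1.   1.  -3.5] t 17.9167
```

Request:
{"api": "jog_arm", "payload": {
  "increments": [
    [-4,24,20,0,-1],
    [-5,24,30,0,-1],
    [0,0,20,0,-1],
    [0,0,5,0,-1],
    [0,0,0,0,-1]
  ]
}}

```text
time_s: 18.33
tcp_pos: [0.5691, -0.2404, 0.2088]
ee_rot: [-3.131, -0.241, 0.007]
wrist_force: [0.1, 0.3, -1.1]
opening: 0.592
finger_force: 15.0
```

Request:
{"api": "jog_arm", "payload": {
  "increments": [
    [0,0,0,0,-1],
    [0,0,0,0,-1]
  ]
}}

```text
time_s: 18.5
tcp_pos: [0.5715, -0.2405, 0.213]
ee_rot: [3.13, 0.245, 0.006]
wrist_force: [0.1, 0.1, -2.4]
opening: 0.593
finger_force: 15.0
```

```bash
python3 -c "
from h import *
rows('t2')
delta(CELL[1]+[.13],8.7)
a=cv2.imread('pics/t2.png'); cv2.imwrite('pics/t2c.png',cv2.resize(a[60:330,150:410],None,fx=2,fy=2))" | grep -v '^{'
```

```text
0.0 top/bot rows,width: lid top, lid base, foot [226. 341. 127. 211. 313. 111. 173. 238.  67.]
5.0 top/bot rows,width: lid top, lid base, foot [231. 340. 127. 210. 309. 111. 161. 225.  67.]
10.0 top/bot rows,width: lid top, lid base, foot [236. 338. 127. 211. 305. 112. 148. 212.  68.]
20.0 top/bot rows,width: lid top, lid base, foot [248. 333. 126. 213. 296. 112. 123. 187.  71.]
28.0 top/bot rows,width: lid top, lid base, foot [259. 329. 126. 217. 288. 113. 102. 166.  74.]
tcp [ 0.5714 -0.2405  0.213 ] tool delta mm [-2.2  0.5 83. ] yaw deg 8.94 turn(tool) rad 0.004 F [ 0.  -0.  -1.8] t 18.55
```

View pics/t2c.png

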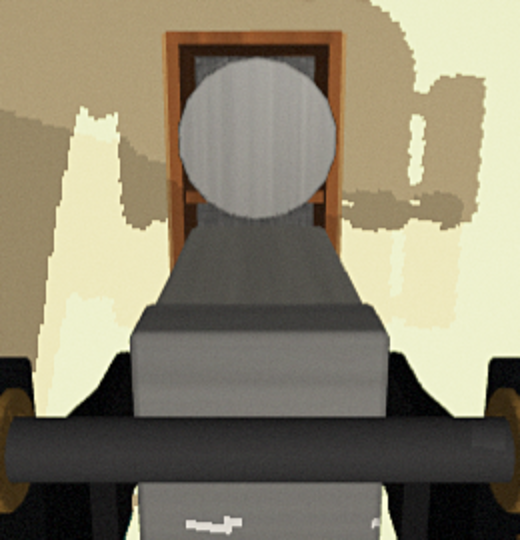

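```bash
python3 -c "
from h import *
c=cam('wrist',arm.sense()); a=np.radians(8.7); n=np.array([np.cos(a),np.sin(a)])
for p,off in (((328/2+150,197/2+60),.0325),((187/2+150,198/2+60),.0325),((254/2+150,32.5/2+60),.1)):
  q=onz(c,p,.08)[0][:2]; print(q.round(4), 'along from cell1',((q-CELL[1])@n).round(4),'want',off)
l=[onz(c,p,.08)[0][:2] for p in ((165/2+150,35/2+60),(342/2+150,35/2+60))]; print(((np.mean(l,0)-CELL[1])@np.array([-n[1],n[0]])).round(4), np.linalg.norm(l[0]-l[1]))
"
```

```text
[ 0.6066 -0.2658] along from cell1 0.0328 want 0.0325
[ 0.5969 -0.2074] along from cell1 0.0322 want 0.0325
[ 0.6662 -0.2251] along from cell1 0.098 want 0.1
0.0017 0.07025522030482582
```

Request:
{"api": "jog_arm", "payload": {
  "increments": [
    [-2.2,0,12,0,-1],
    [0,0,15,0,-1],
    [0,0,12,0,-1],
    [0,0,6,0,-1],
    [0,0,0,0,-1]
  ]
}}

```text
time_s: 18.97
tcp_pos: [0.5677, -0.2406, 0.1653]
ee_rot: [-3.132, -0.244, 0.002]
wrist_force: [-0.0, -0.4, -3.7]
opening: 0.595
finger_force: 15.0
```

```bash
python3 -c "
from h import *
delta(CELL[1]+[.125],8.7)"
```

```text
tcp [ 0.5677 -0.2406  0.1653] tool delta mm [ 1.8  1.1 40.3] yaw deg 8.91 turn(tool) rad 0.004 F [-0.  -0.4 -3.7] t 18.9667
```

Request:
{"api": "jog_arm", "payload": {
  "increments": [
    [0.5,0,10,0,-1],
    [0,0,12,0,-1],
    [0,0,9,0,-1],
    [0,0,5,0,-1],
    [0,0,0,0,-1]
  ]
}}

```text
time_s: 19.38
tcp_pos: [0.5679, -0.2409, 0.1285]
ee_rot: [-3.132, -0.243, 0.003]
wrist_force: [-0.8, -0.0, -2.6]
opening: 0.593
finger_force: 15.0
```

Request:
{"api": "jog_arm", "payload": {
  "increments": [
    [0,0,0,0,-1],
    [0,0,0,0,-1]
  ]
}}

```text
time_s: 19.55
tcp_pos: [0.5691, -0.2413, 0.1305]
ee_rot: [3.131, 0.244, 0.002]
wrist_force: [0.5, -0.5, -2.6]
opening: 0.595
finger_force: 15.0
```

Request:
{"api": "jog_arm", "payload": {
  "increments": [
    [0,0,2.5,0,-1],
    [0,0,2.5,0,-1],
    [0,0,0,0,-1],
    [0,0,0,0,-1]
  ]
}}

```text
time_s: 19.88
tcp_pos: [0.5683, -0.241, 0.1246]
ee_rot: [-3.132, -0.243, 0.0]
wrist_force: [0.2, 0.6, -1.9]
opening: 0.596
finger_force: 15.0
```

Request:
{"api": "jog_arm", "payload": {
  "increments": [
    [0,0,2,0,-1],
    [0,0,2,0,-1],
    [0,0,0,0,-1]
  ]
}}

```text
time_s: 20.13
tcp_pos: [0.5687, -0.2411, 0.1207]
ee_rot: [3.132, 0.244, 0.001]
wrist_force: [0.2, -0.1, -0.8]
opening: 0.594
finger_force: 15.0
```

Request:
{"api": "jog_arm", "payload": {
  "increments": [
    [0,0,0.5,0,-1],
    [0,0,0,0,-1]
  ]
}}

```text
time_s: 20.3
tcp_pos: [0.5687, -0.2411, 0.1205]
ee_rot: [3.132, 0.244, 0.001]
wrist_force: [0.2, 0.0, -1.2]
opening: 0.597
finger_force: 15.0
```

Request:
{"api": "jog_arm", "payload": {
  "increments": [
    [0,0,0,0,-1]
  ]
}}

```text
time_s: 20.38
tcp_pos: [0.5687, -0.2411, 0.1206]
ee_rot: [3.132, 0.244, 0.001]
wrist_force: [0.2, 0.1, -0.3]
opening: 0.598
finger_force: 15.0
```

Request:
{"api": "jog_arm", "payload": {
  "increments": [
    [0,0,1,0,-1],
    [0,0,0,0,-1],
    [0,0,0,0,-1]
  ],
  "grip_force": 8
}}

```text
time_s: 20.63
tcp_pos: [0.5689, -0.2411, 0.1198]
ee_rot: [3.132, 0.244, 0.002]
wrist_force: [1.0, 1.0, 1.6]
opening: 0.598
finger_force: 8.0
```

Request:
{"api": "jog_arm", "payload": {
  "increments": [
    [0,0,0,0,0.3],
    [0,0,0,0,0.5],
    [0,0,0,0,0.8],
    [0,0,0,0,1],
    [0,0,0,0,1]
  ]
}}

```text
time_s: 21.05
tcp_pos: [0.5684, -0.2411, 0.1192]
ee_rot: [3.132, 0.243, -0.0]
wrist_force: [0.3, 0.8, 0.2]
opening: 0.869
finger_force: 0.0
```

Request:
{"api": "jog_arm", "payload": {
  "increments": [
    [0,0,-15,0,1],
    [0,0,-35,0,1],
    [0,0,-40,0,1],
    [0,0,-30,0,1],
    [4,-20,0,0,1]
  ],
  "grip_force": 15
}}

```text
time_s: 21.47
tcp_pos: [0.5727, -0.224, 0.2475]
ee_rot: [3.126, 0.24, 0.021]
wrist_force: [1.3, -0.9, 1.4]
opening: 0.996
finger_force: 0.0
```

Request:
{"api": "jog_arm", "payload": {
  "increments": [
    [6,-38,0,0,1],
    [6,-38,0,0,1],
    [6,-38,0,0,1],
    [6,-38,0,0,1],
    [6,-38,0,0,1]
  ]
}}

```text
time_s: 21.88
tcp_pos: [0.5692, -0.0267, 0.2394]
ee_rot: [-3.132, -0.243, -0.0]
wrist_force: [1.1, 0.1, -0.0]
opening: 0.998
finger_force: 0.0
```

Request:
{"api": "jog_arm", "payload": {
  "increments": [
    [6,-38,0,0,1],
    [6,-38,0,0,1],
    [6,-38,0,0,1],
    [6,-38,0,0,1],
    [2,-25,0,0,1]
  ]
}}

```text
time_s: 22.3
tcp_pos: [0.5678, 0.1537, 0.2392]
ee_rot: [-3.131, -0.247, -0.001]
wrist_force: [-0.0, 0.4, 1.0]
opening: 1.0
finger_force: 0.0
```

Request:
{"api": "jog_arm", "payload": {
  "increments": [
    [0,-12,0,0.1,1],
    [0,0,0,0.1,1],
    [0,0,0,0.1,1],
    [0,0,0,0.09,1],
    [0,0,0,0,1]
  ]
}}

```text
time_s: 22.72
tcp_pos: [0.5659, 0.1626, 0.2391]
ee_rot: [3.12, -0.37, -0.0]
wrist_force: [-0.6, 0.1, -0.5]
opening: 1.001
finger_force: 0.0
```

Request:
{"api": "jog_arm", "payload": {
  "increments": [
    [0,0,0,0,1],
    [0,0,0,0,1]
  ]
}}

```text
time_s: 22.88
tcp_pos: [0.5661, 0.1623, 0.2392]
ee_rot: [-3.12, 0.365, -0.0]
wrist_force: [0.1, -0.1, 0.1]
opening: 0.998
finger_force: 0.0
```

```bash
python3 -c "
from h import *
delta(grasp_tcp('mid'),-13.5)
s,a=snap('wrist','r2'); c=cam('wrist',s); p=proj(c,[LID['mid']])[0].astype(int); print(p)
g=cv2.cvtColor(a,cv2.COLOR_RGB2HSV); m=(g[...,1]<40).astype(np.uint8)
n,l,st,ce=cv2.connectedComponentsWithStats(m[:236]); k=l[min(p[1],225),p[0]]; print(k,st[k],ce[k])
for r in range(170,234,8): print(r,np.where(l[r]==k)[0][[0,-1]])
"
```

```text
tcp [0.5661 0.1623 0.2392] tool delta mm [ -1.9  -3.9 128.2] yaw deg -13.35 turn(tool) rad 0.003 F [ 0.1 -0.1  0.1] t 22.8833
[272 214]
1 [ 239  149   66   87 5014] [271.85660152 192.59234144]
170 [245 300]
178 [244 300]
186 [243 301]
194 [241 302]
202 [240 303]
210 [239 304]
218 [239 303]
226 [244 300]
```

Centred (columns 239–304, expected 272). Descending onto the middle tin.

Request:
{"api": "jog_arm", "payload": {
  "increments": [
    [-2,-4,20,0,1],
    [0,0,35,0,1],
    [0,0,35,0,0.5],
    [0,0,25,0,0.5],
    [0,0,13,0,0.5]
  ]
}}

```text
time_s: 23.35
tcp_pos: [0.5629, 0.1656, 0.1074]
ee_rot: [3.117, -0.367, -0.009]
wrist_force: [0.4, 0.1, 0.1]
opening: 0.855
finger_force: 0.0
```

Request:
{"api": "jog_arm", "payload": {
  "increments": [
    [0,0,0,0,0.5],
    [0,0,0,0,0.5],
    [0,0,0,0,0.5]
  ]
}}

```text
time_s: 23.6
tcp_pos: [0.5661, 0.1672, 0.1127]
ee_rot: [-3.119, 0.367, -0.004]
wrist_force: [-0.2, -0.2, -0.3]
opening: 0.757
finger_force: 0.0
```

```bash
python3 -c "
from h import *
delta(grasp_tcp('mid'),-13.5)"
```

```text
tcp [0.5661 0.1672 0.1127] tool delta mm [-0.8  0.8  1.6] yaw deg -13.41 turn(tool) rad 0.002 F [-0.2 -0.2 -0.3] t 23.6
```

Request:
{"api": "jog_arm", "payload": {
  "increments": [
    [-0.5,0.5,1.5,0,-1],
    [0,0,0,0,-1],
    [0,0,0,0,-1],
    [0,0,0,0,-1],
    [0,0,0,0,-1]
  ],
  "grip_force": 15
}}

```text
time_s: 24.02
tcp_pos: [0.5651, 0.1669, 0.1108]
ee_rot: [-3.119, 0.367, -0.003]
wrist_force: [-1.7, 1.1, 3.1]
opening: 0.593
finger_force: 15.0
```

Request:
{"api": "jog_arm", "payload": {
  "increments": [
    [0,0,0,0,-1],
    [0,0,0,0,-1],
    [0,0,0,0,-1]
  ]
}}

```text
time_s: 24.27
tcp_pos: [0.565, 0.1669, 0.1108]
ee_rot: [-3.119, 0.367, -0.003]
wrist_force: [-1.3, 1.3, 5.0]
opening: 0.592
finger_force: 15.0
```

Request:
{"api": "jog_arm", "payload": {
  "increments": [
    [-4.7,0,-8.8,0,-1],
    [-6,0,-11.3,0,-1],
    [-7,0,-13.2,0,-1],
    [-7,0,-13.2,0,-1],
    [0,0,0,0,-1]
  ]
}}

```text
time_s: 24.68
tcp_pos: [0.5399, 0.1726, 0.1598]
ee_rot: [-3.118, 0.366, -0.005]
wrist_force: [-0.2, -0.4, -2.4]
opening: 0.591
finger_force: 15.0
```

Request:
{"api": "jog_arm", "payload": {
  "increments": [
    [-4.5,0,-8.5,0,-1],
    [7,0,-4,0,-1],
    [9,0,-4,0,-1],
    [9,0,-4,0,-1],
    [0,0,0,0,-1]
  ],
  "grip_force": 8
}}

```text
time_s: 25.1
tcp_pos: [0.5627, 0.1671, 0.1771]
ee_rot: [-3.119, 0.37, -0.002]
wrist_force: [1.2, 1.3, -2.4]
opening: 0.594
finger_force: 8.0
```

Request:
{"api": "jog_arm", "payload": {
  "increments": [
    [8,0,-3,0,-1],
    [7.5,0,-3,0,-1],
    [4,0,-1,0,-1],
    [0,0,0,0,-1]
  ]
}}

```text
time_s: 25.43
tcp_pos: [0.5804, 0.1625, 0.1836]
ee_rot: [3.12, -0.369, 0.0]
wrist_force: [0.6, -0.2, -3.6]
opening: 0.594
finger_force: 8.0
```

```bash
python3 - <<'E' | tr '\n' ' '
from h import *
s,a=snap('wrist','t3'); tiltcheck(s,(0,5,10,20)); g=cv2.cvtColor(a,cv2.COLOR_RGB2GRAY)[:,272:288].mean(1)
print({r:int(g[r]) for r in range(150,270,2)}); delta(CELL[0]+[.29])
E
```

```text
0.0 top/bot rows,width: lid top, lid base, foot [228. 343. 127. 212. 314. 111. 174. 238.  67.] 5.0 top/bot rows,width: lid top, lid base, foot [232. 341. 127. 212. 310. 111. 161. 225.  67.] 10.0 top/bot rows,width: lid top, lid base, foot [238. 340. 127. 212. 306. 111. 148. 212.  68.] 20.0 top/bot rows,width: lid top, lid base, foot [250. 335. 126. 215. 297. 112. 123. 187.  71.] {150: 121, 152: 122, 154: 123, 156: 121, 158: 122, 160: 123, 162: 122, 164: 118, 166: 117, 168: 117, 170: 113, 172: 109, 174: 117, 176: 119, 178: 95, 180: 89, 182: 89, 184: 89, 186: 89, 188: 89, 190: 89, 192: 88, 194: 89, 196: 89, 198: 90, 200: 89, 202: 89, 204: 91, 206: 89, 208: 90, 210: 90, 212: 91, 214: 70, 216: 65, 218: 66, 220: 67, 222: 68, 224: 69, 226: 70, 228: 70, 230: 135, 232: 130, 234: 125, 236: 125, 238: 125, 240: 124, 242: 125, 244: 126, 246: 125, 248: 125, 250: 124, 252: 124, 254: 125, 256: 124, 258: 125, 260: 124, 262: 124, 264: 124, 266: 126, 268: 72} tcp [0.5797 0.1626 0.1834] tool delta mm [  24.3  419.9 -106.5] yaw deg -13.5 turn(tool) rad None F [-1.2 -0.2 -3.2] t 25.4833
```

Request:
{"api": "jog_arm", "payload": {
  "increments": [
    [0,0,-12,0,-1],
    [0,0,-25,0,-1],
    [0,0,-35,0,-1],
    [0,15,-25,0,-1],
    [2,28,-5,0,-1]
  ],
  "grip_force": 15
}}

```text
time_s: 25.9
tcp_pos: [0.5738, 0.1227, 0.2912]
ee_rot: [-3.116, 0.361, -0.015]
wrist_force: [1.3, -0.1, -2.5]
opening: 0.593
finger_force: 15.0
```

Request:
{"api": "jog_arm", "payload": {
  "increments": [
    [2,36,0,0,-1],
    [2,36,0,0,-1],
    [2,36,0,0,-1],
    [2,36,0,0,-1],
    [2,36,0,0,-1]
  ]
}}

```text
time_s: 26.32
tcp_pos: [0.5381, -0.0582, 0.2858]
ee_rot: [-3.12, 0.367, 0.0]
wrist_force: [-0.9, 0.6, -3.1]
opening: 0.594
finger_force: 15.0
```

Request:
{"api": "jog_arm", "payload": {
  "increments": [
    [2,36,0,0,-1],
    [2,36,0,0,-1],
    [2,36,0,0,-1],
    [2,30,0,0,-1],
    [1,18,0,-0.1,-1]
  ]
}}

```text
time_s: 26.73
tcp_pos: [0.5103, -0.2132, 0.2857]
ee_rot: [3.134, -0.213, -0.001]
wrist_force: [-0.2, 1.0, -3.6]
opening: 0.593
finger_force: 15.0
```

Request:
{"api": "jog_arm", "payload": {
  "increments": [
    [0,0,0,-0.1,-1],
    [0,0,0,-0.1,-1],
    [0,0,0,-0.09,-1],
    [0,0,0,0,-1],
    [0,0,0,0,-1]
  ]
}}

```text
time_s: 27.15
tcp_pos: [0.5113, -0.2105, 0.2856]
ee_rot: [-3.132, -0.24, 0.0]
wrist_force: [0.8, -0.6, -2.2]
opening: 0.594
finger_force: 15.0
```

```bash
python3 -c "
from h import *
delta(CELL[0]+[.21],8.7)"
```

```text
tcp [ 0.5113 -0.2105  0.2856] tool delta mm [-12.1  39.4  75.6] yaw deg 8.76 turn(tool) rad 0.001 F [ 0.8 -0.6 -2.2] t 27.15
```

Request:
{"api": "jog_arm", "payload": {
  "increments": [
    [-6,20,15,0,-1],
    [-6,19,30,0,-1],
    [0,0,20,0,-1],
    [0,0,10,0,-1],
    [0,0,0,0,-1]
  ]
}}

```text
time_s: 27.57
tcp_pos: [0.5042, -0.2504, 0.208]
ee_rot: [-3.13, -0.241, 0.009]
wrist_force: [-0.1, -0.4, -2.3]
opening: 0.59
finger_force: 15.0
```

Request:
{"api": "jog_arm", "payload": {
  "increments": [
    [0,0,0,0,-1],
    [0,0,0,0,-1]
  ]
}}

```text
time_s: 27.73
tcp_pos: [0.5071, -0.251, 0.2126]
ee_rot: [3.13, 0.244, 0.005]
wrist_force: [1.0, 0.0, -2.1]
opening: 0.593
finger_force: 15.0
```

Run:
```python
from h import *
s,a=snap('wrist','t4'); tiltcheck(s,(0,5)); delta(CELL[0]+[.145],8.7); c=cam('wrist',s)
print('sq lid exp px',proj(c,[[*CELL[1],.152]]),'rt',proj(c,[[*CELL[2],.146]]))
g=cv2.cvtColor(a,cv2.COLOR_RGB2HSV); m=(g[...,1]<40)
for z,k in ((.152,1),(.146,2)):
    p=proj(c,[[*CELL[k],z]])[0].astype(int); col=a[:,p[0]-5:p[0]+6].mean((1,2)); 
    if 0<=p[1]<420: print(k,p,'row span of grey',np.where(m[p[1]])[0][[0,-1]], 'cols profile',{r:int(col[r]) for r in range(max(0,p[1]-60),p[1]+60,4)})
```

```text
0.0 top/bot rows,width: lid top, lid base, foot [226. 341. 127. 211. 313. 111. 173. 238.  67.]
5.0 top/bot rows,width: lid top, lid base, foot [231. 340. 127. 210. 309. 111. 161. 225.  67.]
tcp [ 0.5071 -0.2509  0.2127] tool delta mm [-1.9 -0.  67.7] yaw deg 8.93 turn(tool) rad 0.004 F [-0.1 -0.2 -3. ] t 27.7833
sq lid exp px [[277.58739626 121.09912249]] rt [[277.80558168   7.54796777]]
1 [277 121] row span of grey [  6 552] cols profile {61: 155, 65: 39, 69: 58, 73: 57, 77: 72, 81: 155, 85: 156, 89: 153, 93: 150, 97: 154, 101: 160, 105: 159, 109: 151, 113: 153, 117: 151, 121: 155, 125: 150, 129: 148, 133: 149, 137: 147, 141: 147, 145: 145, 149: 145, 153: 140, 157: 141, 161: 123, 165: 79, 169: 79, 173: 78, 177: 77}
2 [277   7] row span of grey [192 422] cols profile {0: 232, 4: 233, 8: 233, 12: 234, 16: 234, 20: 234, 24: 235, 28: 236, 32: 236, 36: 236, 40: 237, 44: 237, 48: 237, 52: 173, 56: 153, 60: 152, 64: 84}
```

Request:
{"api": "jog_arm", "payload": {
  "increments": [
    [-2,0,12,0,-1],
    [0,0,15,0,-1],
    [0,0,12,0,-1],
    [0,0,6,0,-1],
    [0,0,0,0,-1]
  ]
}}

```text
time_s: 28.2
tcp_pos: [0.5036, -0.251, 0.1654]
ee_rot: [-3.132, -0.244, 0.002]
wrist_force: [-0.7, 1.1, -3.6]
opening: 0.583
finger_force: 15.0
```

Request:
{"api": "jog_arm", "payload": {
  "increments": [
    [0,0,0,0,-1],
    [0,0,6,0,-1],
    [0,0,6,0,-1],
    [0,0,3,0,-1],
    [0,0,0,0,-1]
  ]
}}

```text
time_s: 28.62
tcp_pos: [0.5032, -0.2512, 0.1498]
ee_rot: [-3.131, -0.243, 0.003]
wrist_force: [-0.6, -0.1, -3.7]
opening: 0.594
finger_force: 15.0
```

Request:
{"api": "jog_arm", "payload": {
  "increments": [
    [0,0,0,0,-1],
    [0,0,0,0,-1]
  ]
}}

```text
time_s: 28.78
tcp_pos: [0.504, -0.2515, 0.1509]
ee_rot: [3.132, 0.244, 0.0]
wrist_force: [0.4, -0.4, -3.9]
opening: 0.59
finger_force: 15.0
```

Request:
{"api": "jog_arm", "payload": {
  "increments": [
    [0.5,0,3,0,-1],
    [0,0,3,0,-1],
    [0,0,2,0,-1],
    [0,0,0,0,-1],
    [0,0,0,0,-1]
  ]
}}

```text
time_s: 29.2
tcp_pos: [0.5041, -0.2513, 0.1425]
ee_rot: [-3.132, -0.244, 0.001]
wrist_force: [-0.2, 0.2, -3.8]
opening: 0.59
finger_force: 15.0
```

Request:
{"api": "jog_arm", "payload": {
  "increments": [
    [0,0,2,0,-1],
    [0,0,1.5,0,-1],
    [0,0,0,0,-1],
    [0,0,0,0,-1]
  ]
}}

```text
time_s: 29.53
tcp_pos: [0.5042, -0.2512, 0.1391]
ee_rot: [-3.132, -0.244, 0.0]
wrist_force: [-0.8, -0.0, -2.0]
opening: 0.588
finger_force: 15.0
```

Request:
{"api": "jog_arm", "payload": {
  "increments": [
    [0,0,1.5,0,-1],
    [0,0,1.5,0,-1],
    [0,0,0,0,-1],
    [0,0,0,0,-1]
  ]
}}

```text
time_s: 29.87
tcp_pos: [0.505, -0.2513, 0.137]
ee_rot: [3.131, 0.244, 0.003]
wrist_force: [0.5, 0.1, 0.1]
opening: 0.59
finger_force: 15.0
```

Request:
{"api": "jog_arm", "payload": {
  "increments": [
    [0,0,0.7,0,-1],
    [0,0,0,0,-1],
    [0,0,0,0,-1]
  ],
  "grip_force": 8
}}

```text
time_s: 30.12
tcp_pos: [0.505, -0.2514, 0.1363]
ee_rot: [3.131, 0.244, 0.003]
wrist_force: [1.5, 2.0, 2.7]
opening: 0.593
finger_force: 8.0
```

Request:
{"api": "jog_arm", "payload": {
  "increments": [
    [0,0,0,0,0.3],
    [0,0,0,0,0.5],
    [0,0,0,0,0.8],
    [0,0,0,0,1],
    [0,0,0,0,1]
  ]
}}

```text
time_s: 30.53
tcp_pos: [0.504, -0.2513, 0.1353]
ee_rot: [-3.132, -0.243, 0.001]
wrist_force: [0.2, -0.7, 0.0]
opening: 0.863
finger_force: 0.0
```

Request:
{"api": "jog_arm", "payload": {
  "increments": [
    [0,0,-15,0,1],
    [0,0,-35,0,1],
    [0,0,-40,0,1],
    [-10,0,-30,0,1],
    [-20,0,-10,0,1]
  ]
}}

```text
time_s: 30.95
tcp_pos: [0.4778, -0.2569, 0.2708]
ee_rot: [3.127, 0.246, 0.014]
wrist_force: [0.6, -0.4, 1.9]
opening: 0.997
finger_force: 0.0
```

Request:
{"api": "jog_arm", "payload": {
  "increments": [
    [-30,0,0,0,1],
    [-20,0,0,0,1],
    [0,0,0,0,1],
    [0,0,0,0,1]
  ]
}}

```text
time_s: 31.28
tcp_pos: [0.4245, -0.2638, 0.2661]
ee_rot: [3.132, 0.242, 0.002]
wrist_force: [0.6, 0.1, -0.0]
opening: 0.994
finger_force: 0.0
```

Run:
```python
from h import *
s,a=snap('wrist','z1'); c=cam('wrist',s); delta(CELL[0]+[.145]); g=a.astype(int); grey=(a.max(2).astype(int)-a.min(2)<22).astype(np.uint8)
snap('top','ztop'); snap('scene','zsc'); sc=cam('scene')
for k,z in ((0,.168),(1,.152),(2,.146)):
    e=proj(c,[[*CELL[k],z]])[0]; p=e.astype(int)
    if not 0<=p[1]<235: print(k,'exp',e); continue
    row=np.where(grey[p[1]])[0]; row=row[(abs(row-p[0])<70)]; 
    # contiguous run around p
    r=p[0]; L=r; 
    while grey[p[1],L-1] or grey[p[1],L-3]: L-=1
    Rr=r
    while grey[p[1],Rr+1] or grey[p[1],Rr+3]: Rr+=1
    col=a[:,r-4:r+5].mean((1,2)); print(k,'exp',e.round(1),'cols',L,Rr,(L+Rr)/2,{q:int(col[q]) for q in range(max(0,p[1]-52),min(p[1]+60,240),3)})
```

```text
tcp [ 0.4253 -0.2638  0.2658] tool delta mm [ 81.   -0.  120.9] yaw deg 8.87 turn(tool) rad None F [-0.2 -0.8  0.1] t 31.3333
0 exp [277.7  92.4] cols 242 313 277.5 {40: 36, 43: 43, 46: 43, 49: 40, 52: 105, 55: 113, 58: 115, 61: 114, 64: 114, 67: 115, 70: 114, 73: 114, 76: 114, 79: 113, 82: 115, 85: 113, 88: 113, 91: 112, 94: 112, 97: 113, 100: 111, 103: 111, 106: 111, 109: 111, 112: 109, 115: 108, 118: 108, 121: 107, 124: 108, 127: 51, 130: 48, 133: 64, 136: 105, 139: 111, 142: 111, 145: 105, 148: 92, 151: 94}
1 exp [277.77645034  -2.85290943]
2 exp [ 277.83906936 -106.46105432]
```

```bash
python3 -c "
from h import *
print(arm.finish_job())"
```

```text
the job is handed in; nothing more can be done
None
```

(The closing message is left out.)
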